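# Free the gauge block from the bench rack

## Robot

A 6-joint arm with a two-finger parallel gripper is mounted at the origin on a cart in front of the work surface, level with it; the furniture and walls round the work are solid. World frame = base frame: x ahead of the robot, y to its left, z up, the work surface at z = 0. Lengths are in m, angles in rad, forces in N, time in s.
With the tool pointing down it reaches from about 0.3 to 0.875 m from the base axis. Payload 4.2 kg.
Tool frame: the origin (TCP) lies on the front face of the gripper's body, between the roots of the fingers; the fingertips stand 73 mm ahead of it and the grasp point (between the pads) lies 54 mm ahead of it; z points along the fingers, y is the line along which they close (so a half turn about z gives the same grasp; the last joint's range is limited). The gripper opens to 85 mm and grips with 20 to 120 N. Pads are 22 mm wide; open, the fingers measure 114 mm over their backs; the gripper's body (76 mm by 85 mm) begins 54 mm behind the grasp point. The pads swing forward as they close: fully open they stand 13 mm farther back than shut.
Start: joints at [1.216, 0.32, 1.565, -0, 1.257, -0.02], TCP at [0.189, 0.543, 0.304] pointing down, gripper open.
Joint ranges: [-3.11, 3.11], [-0.84, 2.01], [0.21, 2.61], [-1.34, 4.49], [0.05, 2.63], [-2.56, 2.56]. Speed limits (rad/s): [2.57, 2.57, 3.14, 3.14, 3.14, 3.14].

## Interface

Orientations are given as a unit quaternion [x, y, z, w].
In Python, from cell import ctrl, imaging gives the robot as it stands.
- The arm moves only by the shell command python3 -m pendant 'ROWS' [FORCE]. ROWS is JSON, a list that holds one entry, the list of rows, each a list of 7 numbers: the opening, from -1 (shut) to 1 (fully open), then the shift along the tool's x, y, z in mm, then the turn, a rotation vector about the tool's x, y, z in units of 10 degrees (1.0 is 10 degrees). In form: [[[claw, tx, ty, tz, rx, ry, rz], ...]]. A call has 1 to 20 rows; each row is the pose to reach, as a shift and turn from the pose commanded when the call began, along the tool's axes at that moment; what a row does not reach only later rows make up. A row lasts 1/8 s, in which the tool goes at most 62.5 mm and 10.7 degrees, less where a joint would pass 70% of its speed; a pose out of reach is approached as far as the arm can. A call with a gripper value outside its range is refused whole. The fingers move at their own pace and stop on an object; FORCE is the grip in N (left out, the last holds). Time passes only in rows, so rows that repeat a pose let the fingers close. It gives the time, the measured TCP pose, the force, the opening and the grip force at its end, in the units of the state.
- ctrl.observe(): the state, without advancing time (a new reading comes with each control period).
- imaging.get_image(name): name is "scene" or "top"; returns a dict with "image" (400x640x3 uint8, blue, green, red), "range_z" (400x640 float32, m along the optical axis (not along the pixel's ray), 0 where there is no reading), "mtx" (3x3 intrinsics, pixels), "dist" ([k1, k2, p1, p2, k3] as OpenCV has them; the pictures are not rectified), "origin" and "rotation" of the camera in the world. Camera axes: x right, y down, z forward; pixel columns grow to the right and rows downward; lengths in m; the calibration is good to about 2 mm. A picture is of the moment at which its call begins.
- ctrl.job_done(): hands the job in; it is judged then, once.
The state is a dict: "time_s": time; "joint_positions": joint angles; "joint_vel": joint speeds; "joint_torque": joint torques, N m; "tool_pos": TCP position; "tcp_rot": TCP orientation; "contact_force": force on the tool from outside, world axes, zero at the start; "ft_torque": the same for the moment, N m; "width": finger opening in m; "grip_force": force on a finger pad.
Only numpy, scipy, OpenCV 4.12 (cv2) and the standard library are available. Lean on these libraries where they do the work, as an engineer would, in place of code of your own. Each camera call takes 0.05 s, during which the arm holds its last target. There are 200 camera calls.

## Task

The flat steel gauge block sits deep in the slot of the aluminium rack with only its top edge showing, and the two items standing right beside it leave no room for the fingers. Stand those two upright in the empty grey side tray, then pull out the gauge block and stand it upright in the middle of the ring drawn on the pale granite plate; after that put the two items back upright, each centred on the very pad it came from. Leave the third item on the rack, the vee block and the flat tin where they are.

Things in the scene. Friction and masses are not known exactly. Their poses are not given: they have to be found in the camera images.
- objective: microscope objective standing upright: dark brown-grey barrel, domed top, 35 mm in diameter, 61 mm tall, 0.28 kg (varies). Origin at the centre of its underside, z up. Starts on one of the rack's three pads (which one varies)
- large_dropper: larger dropper bottle standing upright: cream body 34 mm in diameter up to 45 mm, shoulder to 56 mm, then a nozzle (at most 20 mm in diameter) to 88 mm; about 40 g. Origin at the centre of its underside, z up. Starts on one of the rack's three pads (which one varies)
- small_dropper: smaller dropper bottle standing upright: cream body 29 mm in diameter up to 38 mm, shoulder to 48 mm, then a nozzle (at most 18 mm in diameter) to 76 mm; about 40 g. Origin at the centre of its underside, z up. Starts on one of the rack's three pads (which one varies)
- gauge_block: flat steel gauge block, upright, 9 mm thick (its x), 30 wide (y), 35 tall (z), 70 g; origin at the centre of its underside. Starts in the rack's slot, 9 mm thickness along the rack's y, top 15 mm above the deck. Grip it on its broad faces: beyond its narrow ends, 20.5 mm from its centre, stand steel cheeks (6 mm in rack x, 12 in y), 12 mm above the deck
- rack: fixed aluminium rack, deck 80 mm (its x) by 176 mm (its y), top 22 mm above the table; origin at the centre of its underside. On x = 0: round black pads (45 mm, flush) at y = +63, -3 and -63 mm, and the slot at y = +30 mm (11 mm along y, 32 along x, floor 2 mm above the table). Items on the pads at +63 and -3 stand beside the gauge block; the one at -63 is not in the way
- spare_pad (a point): centre of the rack's pad that is away from the slot (rack y = -63 mm), on the deck's top; the item standing here stays here
- side_tray: fixed empty shallow grey tray, 100 mm (its x) by 190 mm (its y), walls 4 mm thick and 12 mm high, floor top 4 mm above the table. Origin at the centre of its underside
- granite_plate: fixed square plate of pale stone, 100 x 100 mm, top 25 mm above the table, with a thin dark ring of 54 mm diameter drawn round its centre. Origin at the centre of its underside
- vee: bystander: ground steel vee block, 50 x 36 x 34 mm, loose, origin at the centre of its underside; leave it alone
- tin: bystander: flat grey-green tin, 57 x 87 x 23 mm, loose, origin at the centre of its underside; leave it alone
Not all that is in view belongs to the job. Leave any green or turquoise look-alike of the large_dropper alone.

How it is judged:
On the way, in this order (a step that is already met when the one before it is completed fails the run):
1. the two items beside the gauge block stand upright in the side tray, the gauge block still in its slot ((((x of objective in the frame of side_tray between -0.04 and 0.04 m and y of objective in the frame of side_tray between -0.083 and 0.083 m and z of objective in the frame of side_tray between -0.002 and 0.01 m and angle between objective's own z axis and vertical below 0.12 rad and linear speed of objective below 0.03 m/s) and (x of large_dropper in the frame of side_tray between -0.04 and 0.04 m and y of large_dropper in the frame of side_tray between -0.083 and 0.083 m and z of large_dropper in the frame of side_tray between -0.002 and 0.01 m and angle between large_dropper's own z axis and vertical below 0.12 rad and linear speed of large_dropper below 0.03 m/s)) or ((x of objective in the frame of side_tray between -0.04 and 0.04 m and y of objective in the frame of side_tray between -0.083 and 0.083 m and z of objective in the frame of side_tray between -0.002 and 0.01 m and angle between objective's own z axis and vertical below 0.12 rad and linear speed of objective below 0.03 m/s) and (x of small_dropper in the frame of side_tray between -0.04 and 0.04 m and y of small_dropper in the frame of side_tray between -0.083 and 0.083 m and z of small_dropper in the frame of side_tray between -0.002 and 0.01 m and angle between small_dropper's own z axis and vertical below 0.12 rad and linear speed of small_dropper below 0.03 m/s)) or ((x of large_dropper in the frame of side_tray between -0.04 and 0.04 m and y of large_dropper in the frame of side_tray between -0.083 and 0.083 m and z of large_dropper in the frame of side_tray between -0.002 and 0.01 m and angle between large_dropper's own z axis and vertical below 0.12 rad and linear speed of large_dropper below 0.03 m/s) and (x of small_dropper in the frame of side_tray between -0.04 and 0.04 m and y of small_dropper in the frame of side_tray between -0.083 and 0.083 m and z of small_dropper in the frame of side_tray between -0.002 and 0.01 m and angle between small_dropper's own z axis and vertical below 0.12 rad and linear speed of small_dropper below 0.03 m/s))) and distance of gauge_block from where it was at the start of the episode below 0.01 m), for 0.2 s.
2. the gauge block stands released, upright in the ring on the granite plate, while the two items still stand in the side tray ((((x of objective in the frame of side_tray between -0.04 and 0.04 m and y of objective in the frame of side_tray between -0.083 and 0.083 m and z of objective in the frame of side_tray between -0.002 and 0.01 m and angle between objective's own z axis and vertical below 0.12 rad and linear speed of objective below 0.03 m/s) and (x of large_dropper in the frame of side_tray between -0.04 and 0.04 m and y of large_dropper in the frame of side_tray between -0.083 and 0.083 m and z of large_dropper in the frame of side_tray between -0.002 and 0.01 m and angle between large_dropper's own z axis and vertical below 0.12 rad and linear speed of large_dropper below 0.03 m/s)) or ((x of objective in the frame of side_tray between -0.04 and 0.04 m and y of objective in the frame of side_tray between -0.083 and 0.083 m and z of objective in the frame of side_tray between -0.002 and 0.01 m and angle between objective's own z axis and vertical below 0.12 rad and linear speed of objective below 0.03 m/s) and (x of small_dropper in the frame of side_tray between -0.04 and 0.04 m and y of small_dropper in the frame of side_tray between -0.083 and 0.083 m and z of small_dropper in the frame of side_tray between -0.002 and 0.01 m and angle between small_dropper's own z axis and vertical below 0.12 rad and linear speed of small_dropper below 0.03 m/s)) or ((x of large_dropper in the frame of side_tray between -0.04 and 0.04 m and y of large_dropper in the frame of side_tray between -0.083 and 0.083 m and z of large_dropper in the frame of side_tray between -0.002 and 0.01 m and angle between large_dropper's own z axis and vertical below 0.12 rad and linear speed of large_dropper below 0.03 m/s) and (x of small_dropper in the frame of side_tray between -0.04 and 0.04 m and y of small_dropper in the frame of side_tray between -0.083 and 0.083 m and z of small_dropper in the frame of side_tray between -0.002 and 0.01 m and angle between small_dropper's own z axis and vertical below 0.12 rad and linear speed of small_dropper below 0.03 m/s))) and horizontal distance between gauge_block and granite_plate below 0.015 m and z of gauge_block in the frame of granite_plate between 0.022 and 0.029 m and angle between gauge_block's own z axis and vertical below 0.1 rad and linear speed of gauge_block below 0.02 m/s and contact force between the fingers and gauge_block below 0.1 N), for 0.2 s.
At the end, for the whole second after the job is handed in: The gauge block stands upright and released on the granite plate, its centre within 15 mm of the ring's centre, and all three items stand upright, at rest, within 12 mm of where each stood at the start (horizontal distance between gauge_block and granite_plate below 0.015 m and z of gauge_block in the frame of granite_plate between 0.022 and 0.029 m and angle between each of gauge_block, objective, large_dropper, small_dropper's own z axis and vertical below 0.1 rad and linear speed of each of gauge_block, objective, large_dropper, small_dropper below 0.02 m/s and contact force between the fingers and gauge_block below 0.1 N and distance of each of objective, large_dropper, small_dropper from where it was at the start of the episode below 0.012 m); the robot touches nothing.
It fails at once if the rack's third pad, away from the slot, is left without the item that stands on it (not (distance between objective and spare_pad below 0.02 m) and not (distance between large_dropper and spare_pad below 0.02 m) and not (distance between small_dropper and spare_pad below 0.02 m)).
It fails at once if the vee block or the tin is moved by more than 20 mm (distance of any of vee, tin from where it was at the start of the episode above 0.02 m).
It also fails if it takes over 136 s, if anything falls off the work surface, if the arm or the gripper's body presses on something with over 40 N, if the wrist force passes 120 N, or if a joint passes its speed limit or range.

## Working session

There is one attempt and no reset: what is moved stays moved. The work goes in short steps, Python scripts to look and compute and a shell command to move; the robot and the scene stay as the last step left them, time stands still between calls to the robot, and variables do not carry over. Pictures are saved under pics/ and viewed, at most 14 in all, crops included, and the job is handed in when it is done.

```bash
mkdir -p pics; ls; cat > h.py <<'E'
import numpy as np, cv2
from cell import ctrl, imaging
def snap(n):
    d=imaging.get_image(n); return d
def cloud(d):
    h,w=d["range_z"].shape
    u,v=np.meshgrid(np.arange(w),np.arange(h))
    p=cv2.undistortPoints(np.stack([u,v],-1).reshape(-1,1,2).astype(np.float64),np.array(d["mtx"]),np.array(d["dist"])).reshape(h,w,2)
    R=np.array(d["rotation"]); R=R if R.shape==(3,3) else __import__('scipy.spatial.transform').spatial.transform.Rotation.from_quat(R).as_matrix()
    ray=np.dstack([p,np.ones((h,w))])@R.T
    return np.array(d["origin"])+ray*d["range_z"][...,None], ray
def plane(d,ray,u,v,z):
    o=np.array(d["origin"]); r=ray[int(round(v)),int(round(u))]; return o+r*(z-o[2])/r[2]
E
python3 - <<'E'
from h import *
for n in("scene","top"):
    d=snap(n); cv2.imwrite(f"pics/{n}0.png",d["image"]); np.savez(f"{n}0.npz",**{k:np.array(v) for k,v in d.items()})
    print(n,d["origin"],np.array(d["rotation"]).round(3).tolist(),d["mtx"][0][0])
print(ctrl.observe())
E
```

```text
pics
scene [0.48186354 0.85165034 0.9559773 ] [0.0, 0.926, -0.378, 0.004] 460.13601472260365
top [ 0.38320389 -0.02800244  1.51998855] [0.713, -0.701, 0.032, -0.018] 506.28705242911866
{'time_s': 0.1, 'joint_positions': array([ 1.21599084e+00,  3.20239534e-01,  1.56555927e+00, -5.13811643e-06,
        1.25742876e+00, -2.00234415e-02]), 'joint_vel': array([ 0.0007911 , -0.00046085, -0.00474506, -0.00087626, -0.00032595,
       -0.00038066]), 'joint_torque': array([ 5.31145611e-05, -4.16405118e+01, -2.34704858e+01,  3.75274374e-05,
        5.00012393e-03,  1.14255843e-05]), 'tool_pos': array([0.18882681, 0.54277498, 0.30315874]), 'tcp_rot': array([ 1.66609569e-01,  9.86022608e-01, -8.03596254e-04, -1.49907146e-04]), 'contact_force': array([-0.02457255,  0.07408616, -0.66398156]), 'ft_torque': array([-0.00109489,  0.03219844,  0.01245578]), 'grip_force': 0.0, 'width': 0.08514053618395294}
```

View pics/scene0.png

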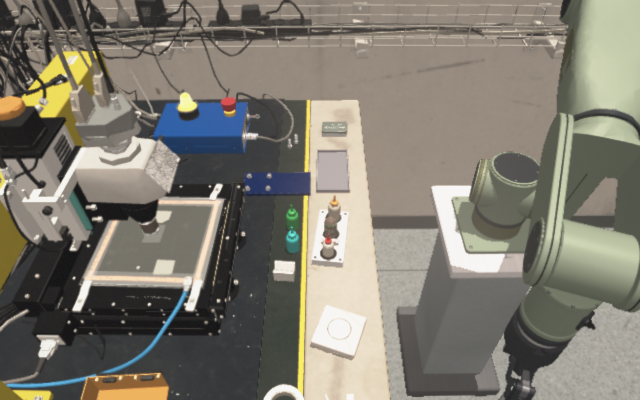

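View pics/top0.png

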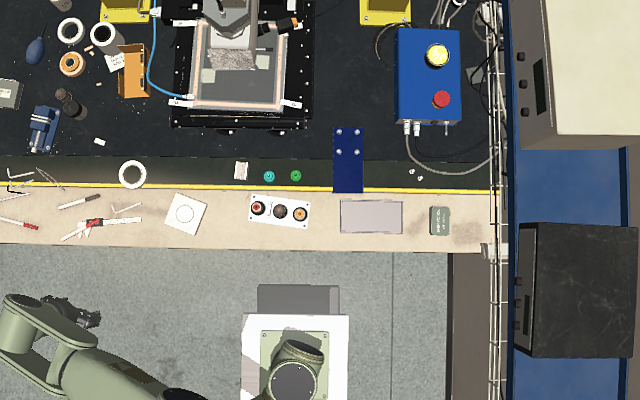

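Scene view: rack at about (330,238) with an orange-tipped bottle (335,205), objective (331,225) and red-tipped bottle (328,245). The tray is at (333,170), plate with ring at (339,330), vee at (285,270), and tin at (334,128). The green (292,214) and turquoise (292,238) bottles are decoys. Top view: bottles at (259,208) and (299,213), objective (280,212), plate (185,213), tray (371,217). I'll check with a close crop and measure.

```bash
python3 - <<'E'
from h import *
im=[]
for n,(u0,u1,v0,v1) in {"scene":(295,365,190,270),"top":(240,320,185,235)}.items():
    d=dict(np.load(n+"0.npz")); c=d["image"][v0:v1,u0:u1]; im.append(cv2.resize(c,None,fx=6 if n=="scene" else 4.5,fy=6 if n=="scene" else 4.5,interpolation=cv2.INTER_CUBIC))
H=480; im=[cv2.copyMakeBorder(i,0,max(0,H-i.shape[0]),0,0,cv2.BORDER_CONSTANT) for i in im]
o=np.hstack(im);print(o.shape);cv2.imwrite("pics/crop0.png",o[:, :800])
def rect(n,d,P,ray,box,zlo,zhi,z,name):
    u0,u1,v0,v1=box
    m=np.zeros(P.shape[:2],np.uint8); m[v0:v1,u0:u1]=((P[v0:v1,u0:u1,2]>zlo)&(P[v0:v1,u0:u1,2]<zhi))
    k,l,s,_=cv2.connectedComponentsWithStats(m); i=1+s[1:,4].argmax(); v,u=np.where(l==i)
    q=np.array(d["origin"])+ray[v,u]*((z-d["origin"][2])/ray[v,u,2])[:,None]
    r=cv2.minAreaRect((q[:,:2]*1000).astype(np.float32)); print(n,name,s[i,4],np.round(r[0],1),np.round(r[1],1),round(r[2],1),"medz",round(float(np.median(P[v,u,2])),4))
boxes={"scene":{"rack":((305,355,200,272),.014,.03,.022),"plate":((305,372,300,362),.015,.035,.025),"tray":((312,353,145,196),.004,.02,.012),"tin":((316,352,118,140),.012,.035,.023)},
"top":{"rack":((242,318,188,234),.014,.03,.022),"plate":((160,212,188,240),.015,.035,.025),"tray":((335,408,195,238),.004,.02,.012),"tin":((425,455,200,240),.012,.035,.023)}}
for n in boxes:
    d=dict(np.load(n+"0.npz")); P,ray=cloud(d)
    for k,(b,a,c,z) in boxes[n].items(): rect(n,d,P,ray,b,a,c,z,k)
    # item tops: points above 0.05 over rack
    u0,u1,v0,v1=boxes[n]["rack"][0]; v0-=10
    m=np.zeros(P.shape[:2],np.uint8); m[v0:v1,u0:u1]=(P[v0:v1,u0:u1,2]>.055)
    k,l,s,_=cv2.connectedComponentsWithStats(m)
    for i in range(1,k):
        q=P[l==i]; t=q[q[:,2]>q[:,2].max()-.012]; print(n,"item",s[i],q[:,2].max().round(3),np.round(t.mean(0),4),len(t))
    tab=P[230:236,225:240] if n=="top" else P[280:290,320:340]; print("table z",np.median(tab[...,2]))
E
```

```text
(480, 780, 3)
scene rack 1034 [454.7  54.8] [184.1  80.3] 82.8 medz 0.0232
scene plate 1855 [441.5 334.8] [104.4 100.9] 70.1 medz 0.0263
scene tray 1149 [ 445.5 -225.8] [223.4 107.6] 88.7 medz 0.0066
scene tin 318 [ 432.9 -419.7] [73.6 85. ] 89.6 medz 0.0246
scene item [348 193   1   1   1] 0.956 [0.4819 0.8517 0.956 ] 1
scene item [328 195  13  20 162] 0.111 [ 0.4447 -0.0075  0.1049] 9
scene item [339 196   1   1   1] 0.956 [0.4819 0.8517 0.956 ] 1
scene item [313 209   1   1   1] 0.956 [0.4819 0.8517 0.956 ] 1
scene item [324 216  14  16 171] 0.956 [0.4819 0.8517 0.956 ] 2
scene item [316 220   1   1   1] 0.956 [0.4819 0.8517 0.956 ] 1
scene item [348 221   1   1   1] 0.956 [0.4819 0.8517 0.956 ] 1
scene item [306 222   1   1   1] 0.956 [0.4819 0.8517 0.956 ] 1
scene item [317 223   1   1   1] 0.956 [0.4819 0.8517 0.956 ] 1
scene item [345 227   2   2   2] 0.956 [0.4819 0.8517 0.956 ] 2
scene item [349 228   1   1   1] 0.956 [0.4819 0.8517 0.956 ] 1
scene item [323 234  11  17 118] 0.1 [0.4625 0.1173 0.094 ] 6
scene item [309 236   1   1   1] 0.956 [0.4819 0.8517 0.956 ] 1
scene it
[... 1560 characters left out ...]
0.099 [0.4658 0.1145 0.0974] 3
top item [273 204  13  12 116] 1.52 [ 0.3832 -0.028   1.52  ] 5
top item [264 207   1   1   1] 1.52 [ 0.3832 -0.028   1.52  ] 1
top item [294 208  12  12 115] 1.52 [ 0.3832 -0.028   1.52  ] 2
top item [314 210   1   1   1] 1.52 [ 0.3832 -0.028   1.52  ] 1
top item [268 215   1   1   1] 1.52 [ 0.3832 -0.028   1.52  ] 1
top item [313 217   1   1   1] 1.52 [ 0.3832 -0.028   1.52  ] 1
top item [248 222   1   1   1] 1.52 [ 0.3832 -0.028   1.52  ] 1
top item [283 223   1   1   1] 1.52 [ 0.3832 -0.028   1.52  ] 1
top item [259 227   1   1   1] 1.52 [ 0.3832 -0.028   1.52  ] 1
top item [275 231   1   1   1] 1.52 [ 0.3832 -0.028   1.52  ] 1
table z 0.0005283589612516959
```

View pics/crop0.png

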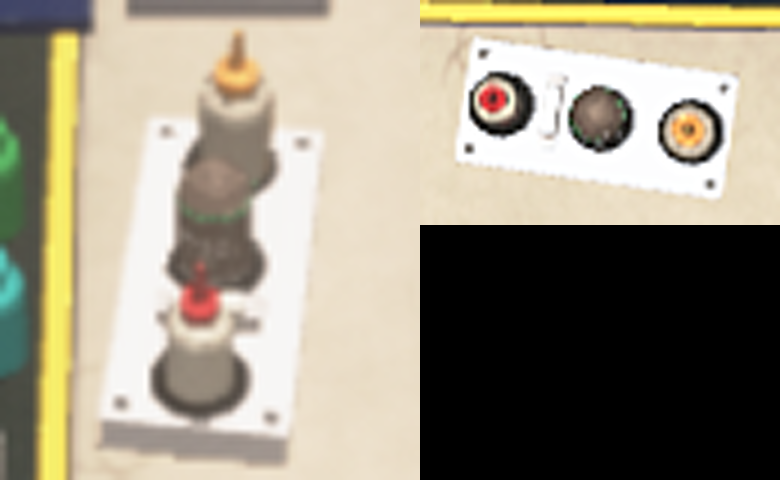

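The crop shows the gauge block's slot between the small dropper (red tip; top view (259,208), height 98 = 22+76) and the objective (280,212). The large dropper (orange tip, (299,213)) stands on the spare pad and stays. The predicted +63 pad from the rack fit is (465.3, 114.6) mm, and the bottle measured (465.8, 114.5), so they agree. Next is a helper that works out the shift.

```bash
cat > d.py <<'E'
# usage: d.py x y z yawdeg(of tool y)  -> shift in tool axes (mm), turn (10 deg units)
import sys, numpy as np
from scipy.spatial.transform import Rotation as R
from cell import ctrl
x,y,z,a=map(float,sys.argv[1:5]); s=ctrl.observe(); r=R.from_quat(s["tcp_rot"])
best=None
for k in (0,180):
    t=np.radians(a+k); yv=np.array([np.cos(t),np.sin(t),0]); zv=np.array([0,0,-1.]); g=R.from_matrix(np.stack([np.cross(yv,zv),yv,zv],1))
    rv=np.degrees((r.inv()*g).as_rotvec())/10
    print(np.round(r.inv().apply(np.array([x,y,z])*1000-s["tool_pos"]*1000),1),np.round(rv,2))
yv=r.apply([0,1,0]); print("t",s["time_s"],"pos",s["tool_pos"].round(4),"yaw",np.degrees(np.arctan2(yv[1],yv[0])).round(1),"q",s["joint_positions"].round(2),"w",round(s["width"],4),"g",round(s["grip_force"],1),s["contact_force"].round(1))
E
python3 d.py .465 .1145 .25 -7.1
python3 - <<'E'
from h import *
for n in("scene","top"):
    d=dict(np.load(n+"0.npz")); P,ray=cloud(d); z=d["range_z"]>0
    b=(315,345,195,260) if n=="scene" else (245,312,198,226)
    Q=P[b[2]:b[3],b[0]:b[1]].reshape(-1,3); Q=Q[(Q[:,2]>.03)&(Q[:,2]<.12)]
    for nm,c,lo,hi in(("small",(.465,.1145),.04,.06),("obj",(.457,.049),.03,.084),("large",(.4497,-.0104),.03,.067)):
        q=Q[(np.hypot(*(Q[:,:2]-c).T)<.025)&(Q[:,2]>lo)&(Q[:,2]<hi)]
        print(n,nm,q.mean(0).round(4),q.min(0).round(3),q.max(0).round(3),len(q))
    g=cv2.cvtColor(d["image"],cv2.COLOR_BGR2GRAY)
    # ring centre: dark pixels inside plate
    c0=(442,333); u=[];
    W=d["origin"]+ray*((.025-d["origin"][2])/ray[...,2:])
    near=np.hypot(W[...,0]*1000-c0[0],W[...,1]*1000-c0[1])<36
    vals=g[near]; m=near&(g<np.median(vals)-15); w=W[m]*1000; print(n,"ring",m.sum(),((w.min(0)+w.max(0))/2).round(1),(w.max(0)-w.min(0)).round(1),cv2.fitEllipse(w[:,:2].astype(np.float32)))
E
```

```text
[-401.6 -313.7   53.7] [-0.01  0.01  7.79]
[-401.6 -313.7   53.7] [-1.000e-02 -1.000e-02 -1.021e+01]
t 0.1 pos [0.1888 0.5428 0.3032] yaw 70.8 q [ 1.22  0.32  1.57 -0.    1.26 -0.02] w 0.0851 g 0.0 [-0.   0.1 -0.7]
scene small [0.4634 0.1273 0.0503] [0.45 0.12 0.04] [0.476 0.132 0.06 ] 56
scene obj [0.4563 0.0606 0.0627] [0.439 0.034 0.031] [0.473 0.071 0.084] 225
scene large [0.4437 0.0028 0.0515] [ 0.428 -0.008  0.03 ] [0.461 0.01  0.067] 92
scene ring 63 [440.8 332.   25. ] [54.  49.8  0. ] ((440.89227294921875, 330.8215026855469), (51.80241394042969, 52.50627136230469), 150.56394958496094)
top small [0.4593 0.1084 0.0535] [0.453 0.102 0.047] [0.474 0.128 0.059] 7
top obj [0.458  0.048  0.0746] [0.442 0.031 0.03 ] [0.479 0.066 0.084] 99
top large [ 0.4398 -0.0135  0.0575] [ 0.432 -0.028  0.03 ] [0.466 0.007 0.067] 14
top ring 57 [444.4 333.5  25. ] [53.6 54.4  0. ] ((443.3019104003906, 332.6596374511719), (52.10578536987305, 52.93720245361328), 3.6111059188842773)
```

Both views agree to about 3 mm, so I'm moving above the small dropper.

```bash
python3 -m pendant '[[[1,-401,-313,54,0,0,7.79],[1,-401,-313,54,0,0,7.79],[1,-401,-313,54,0,0,7.79],[1,-401,-313,54,0,0,7.79],[1,-401,-313,54,0,0,7.79],[1,-401,-313,54,0,0,7.79],[1,-401,-313,54,0,0,7.79],[1,-401,-313,54,0,0,7.79],[1,-401,-313,54,0,0,7.79],[1,-401,-313,54,0,0,7.79],[1,-401,-313,54,0,0,7.79],[1,-401,-313,54,0,0,7.79],[1,-401,-313,54,0,0,7.79]]]' 30; python3 d.py .4645 .115 .104 -7.1
```

```text
time_s: 1.72
tool_pos: [0.4644, 0.1166, 0.2501]
tcp_rot: [0.749, 0.663, 0.0, 0.0]
contact_force: [-0.5, -1.1, 0.6]
width: 0.0852
grip_force: 0.0
[ -1.6   0.2 146.1] [ 0.   -0.    0.01]
[ -1.6   0.2 146.1] [  0.     0.   -17.99]
t 1.725 pos [0.4644 0.1166 0.2501] yaw -7.0 q [0.22 0.21 1.86 0.   1.07 0.34] w 0.0852 g 0.0 [-0.5 -1.1  0.6]
```

```bash
python3 -m pendant '[[[1,0,0,40,0,0,0],[1,0,0,80,0,0,0],[1,0,0,110,0,0,0],[1,0,0,130,0,0,0],[1,0,0,140,0,0,0],[1,0,0,146,0,0,0],[1,0,0,146,0,0,0]]]'; python3 d.py .4645 .115 .104 -7.1
```

```text
time_s: 2.6
tool_pos: [0.465, 0.1159, 0.1041]
tcp_rot: [0.749, 0.662, 0.0, 0.0]
contact_force: [1.3, 0.0, 0.0]
width: 0.0853
grip_force: 0.0
[-0.9 -0.4  0.1] [ 0. -0.  0.]
[-0.9 -0.4  0.1] [  0.   0. -18.]
t 2.6 pos [0.465  0.1159 0.1041] yaw -7.1 q [0.22 0.4  2.04 0.   0.7  0.34] w 0.0853 g 0.0 [1.3 0.  0. ]
```

```bash
python3 -m pendant '[[[-0.2,0,0,0,0,0,0],[-0.3,0,0,0,0,0,0],[-0.6,0,0,0,0,0,0],[-1,0,0,0,0,0,0],[-1,0,0,0,0,0,0],[-1,0,0,0,0,0,0],[-1,0,0,0,0,0,0],[-1,0,0,0,0,0,0]]]' 30; python3 d.py .45 -.18 .2 -1
```

```text
time_s: 3.6
tool_pos: [0.465, 0.1157, 0.1043]
tcp_rot: [0.749, 0.662, 0.0, 0.0]
contact_force: [-1.7, -0.8, 6.3]
width: 0.0277
grip_force: 29.8
[-295.3   21.6  -95.8] [ 0.   -0.   -0.61]
[-295.3   21.6  -95.8] [-0.   -0.   17.39]
t 3.6 pos [0.465  0.1157 0.1043] yaw -7.1 q [0.22 0.4  2.04 0.   0.7  0.34] w 0.0277 g 29.8 [-1.7 -0.8  6.3]
```

```bash
python3 -m pendant '[[[-1,0,0,-15,0,0,0],[-1,0,0,-50,0,0,0],[-1,0,0,-95,0,0,0],[-1,0,0,-120,0,0,0],[-1,-25,2,-120,0,0,0],[-1,-65,5,-120,0,0,-0.1],[-1,-110,8,-120,0,0,-0.2],[-1,-155,12,-120,0,0,-0.3],[-1,-200,15,-120,0,0,-0.4],[-1,-245,18,-120,0,0,-0.5],[-1,-280,21,-120,0,0,-0.6],[-1,-295,22,-120,0,0,-0.61],[-1,-295,22,-110,0,0,-0.61],[-1,-295,22,-80,0,0,-0.61],[-1,-295,22,-40,0,0,-0.61],[-1,-295,22,-15,0,0,-0.61]]]'; python3 d.py .45 -.18 .087 -1
```

```text
time_s: 5.6
tool_pos: [0.4493, -0.1778, 0.1167]
tcp_rot: [0.713, 0.701, -0.0, -0.002]
contact_force: [-0.6, -0.1, -0.1]
width: 0.0278
grip_force: 29.8
[-2.3  0.8 29.7] [-0.02 -0.01  0.01]
[-2.3  0.8 29.7] [  0.02  -0.03 -17.99]
t 5.6 pos [ 0.4493 -0.1778  0.1167] yaw -0.9 q [-0.4   0.39  2.02  0.    0.74 -0.39] w 0.0278 g 29.8 [-0.6 -0.1 -0.1]
```

```bash
python3 - <<'E'
from h import *
o=[]
d=snap("scene"); o.append(cv2.resize(d["image"][130:270,290:370],None,fx=4,fy=4,interpolation=cv2.INTER_CUBIC))
d=snap("top"); o.append(cv2.resize(d["image"][180:250,240:420],None,fx=2.6,fy=2.6,interpolation=cv2.INTER_CUBIC))
H=560; o=[cv2.copyMakeBorder(i,0,H-i.shape[0],0,0,cv2.BORDER_CONSTANT) for i in o]
cv2.imwrite("pics/c1.png",np.hstack(o))
E
```

```text
(no output)
```

View pics/c1.png

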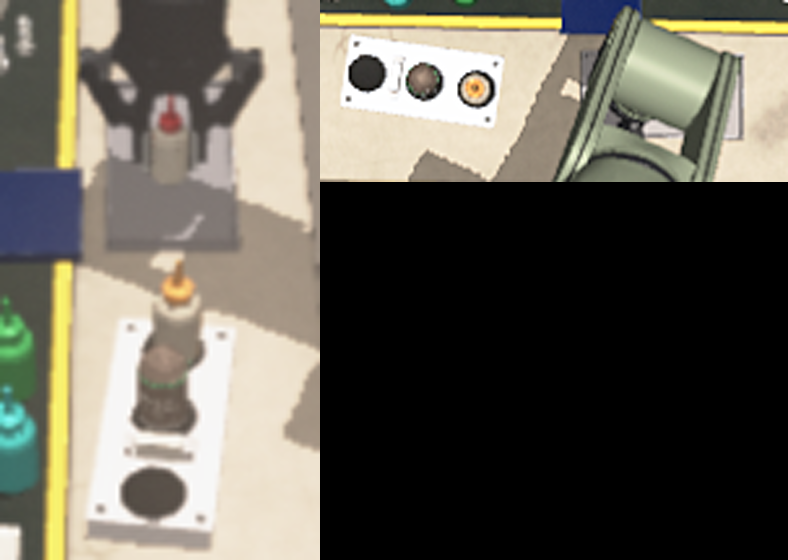

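The small dropper hangs upright in the gripper over the tray's middle (crop (168,150)). The gauge block is still in its slot at (160,445). I'm lowering.

```bash
python3 -m pendant '[[[-1,0,0,12,0,0,0],[-1,0,0,22,0,0,0],[-1,0,0,28,0,0,0],[-1,0,0,31,0,0,0],[-1,0,0,32,0,0,0],[-1,0,0,32,0,0,0],[-1,0,0,32,0,0,0]]]'; python3 d.py .45 -.18 .087 -1
```

```text
time_s: 6.58
tool_pos: [0.4504, -0.1798, 0.0871]
tcp_rot: [0.713, 0.701, 0.0, 0.0]
contact_force: [-0.9, 0.0, -0.6]
width: 0.0278
grip_force: 29.8
[-0.2 -0.4  0.1] [0. 0. 0.]
[-0.2 -0.4  0.1] [ -0.   0. -18.]
t 6.575 pos [ 0.4504 -0.1798  0.0871] yaw -1.0 q [-0.4   0.43  2.05  0.    0.66 -0.39] w 0.0278 g 29.8 [-0.9  0.  -0.6]
```

```bash
python3 -m pendant '[[[-1,0,0,1,0,0,0],[-1,0,0,1,0,0,0],[-0.2,0,0,1,0,0,0],[0.0,0,0,1,0,0,0],[0.2,0,0,1,0,0,0],[0.3,0,0,0,0,0,0],[0.4,0,0,-20,0,0,0],[0.5,0,0,-60,0,0,0],[0.6,0,0,-110,0,0,0],[1,0,0,-140,0,0,0],[1,0,0,-150,0,0,0],[1,0,0,-150,0,0,0]]]'; python3 d.py .457 .050 .237 -7.1;  python3 - <<'E'
from h import *
d=snap("scene"); cv2.imwrite("pics/c2.png",cv2.resize(d["image"][130:270,290:370],None,fx=4,fy=4,interpolation=cv2.INTER_CUBIC))
E
```

```text
time_s: 8.07
tool_pos: [0.4501, -0.1797, 0.2366]
tcp_rot: [0.713, 0.701, 0.0, -0.0]
contact_force: [-0.2, -0.4, -1.5]
width: 0.085
grip_force: 0.0
[229.8   2.9  -0.4] [-0.   -0.    0.61]
[229.8   2.9  -0.4] [  0.    -0.   -17.39]
t 8.075 pos [ 0.4501 -0.1797  0.2366] yaw -1.0 q [-0.4   0.24  1.87  0.    1.04 -0.39] w 0.085 g 0.0 [-0.2 -0.4 -1.5]
```

View pics/c2.png

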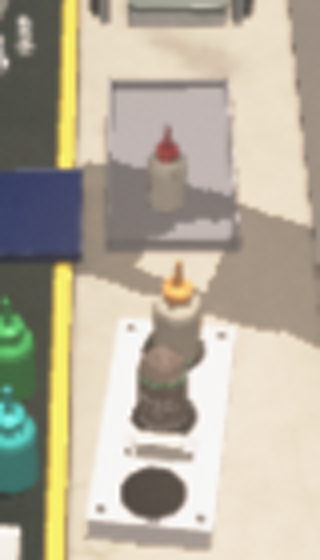

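The small dropper stands upright in the tray at crop (168,180). Next is the objective.

```bash
python3 -m pendant '[[[1,50,1,0,0,0,0.1],[1,110,1,0,0,0,0.3],[1,170,2,0,0,0,0.5],[1,215,3,0,0,0,0.61],[1,230,3,0,0,0,0.61],[1,230,3,0,0,0,0.61],[1,230,3,30,0,0,0.61],[1,230,3,70,0,0,0.61],[1,230,3,105,0,0,0.61],[1,230,3,122,0,0,0.61],[1,230,3,130,0,0,0.61],[1,230,3,130,0,0,0.61],[1,230,3,130,0,0,0.61]]]'; python3 d.py .457 .050 .106 -7.1
```

```text
time_s: 9.75
tool_pos: [0.4578, 0.0498, 0.1076]
tcp_rot: [0.75, 0.662, 0.001, 0.0]
contact_force: [0.5, 0.4, 0.4]
width: 0.0851
grip_force: 0.0
[ 0.1 -0.8  1.6] [ 0.01 -0.   -0.  ]
[ 0.1 -0.8  1.6] [-0.0e+00 -1.0e-02  1.8e+01]
t 9.75 pos [0.4578 0.0498 0.1076] yaw -7.1 q [ 0.08  0.37  2.08 -0.    0.69  0.21] w 0.0851 g 0.0 [0.5 0.4 0.4]
```

```bash
python3 -m pendant '[[[-0.1,0,0,0,0,0,0],[-0.1,0,0,0,0,0,0],[-0.4,0,0,0,0,0,0],[-1,0,0,0,0,0,0],[-1,0,0,0,0,0,0],[-1,0,0,0,0,0,0],[-1,0,0,0,0,0,0],[-1,0,0,0,0,0,0]]]' 50; python3 d.py .449 -.265 .2 -1
```

```text
time_s: 10.75
tool_pos: [0.4577, 0.0502, 0.1075]
tcp_rot: [0.749, 0.662, 0.001, 0.0]
contact_force: [0.3, -0.5, 5.6]
width: 0.0324
grip_force: 49.8
[-313.9   30.3  -92.6] [ 0.01 -0.   -0.61]
[-313.9   30.3  -92.6] [-0.000e+00 -1.000e-02  1.739e+01]
t 10.75 pos [0.4577 0.0502 0.1075] yaw -7.1 q [0.08 0.37 2.08 0.   0.69 0.21] w 0.0324 g 49.8 [ 0.3 -0.5  5.6]
```

```bash
python3 -m pendant '[[[-1,0,0,-10,0,0,0],[-1,0,0,-45,0,0,0],[-1,0,0,-90,0,0,0],[-1,0,0,-120,0,0,0],[-1,-25,2,-125,0,0,0],[-1,-70,6,-125,0,0,-0.1],[-1,-120,10,-125,0,0,-0.2],[-1,-170,15,-125,0,0,-0.3],[-1,-220,20,-125,0,0,-0.4],[-1,-265,25,-125,0,0,-0.5],[-1,-300,30,-125,0,0,-0.6],[-1,-314,30,-125,0,0,-0.61],[-1,-314,30,-115,0,0,-0.61],[-1,-314,30,-80,0,0,-0.61],[-1,-314,30,-40,0,0,-0.61],[-1,-314,30,-10,0,0,-0.61],[-1,-314,30,5,0,0,-0.61],[-1,-314,30,14,0,0,-0.61],[-1,-314,30,17,0,0,-0.61],[-1,-314,30,17,0,0,-0.61]]]'; python3 d.py .45 -.265 .0895 -1
```

```text
time_s: 13.25
tool_pos: [0.4487, -0.2653, 0.0905]
tcp_rot: [0.713, 0.701, 0.0, 0.001]
contact_force: [-0.3, -0.1, -3.3]
width: 0.0321
grip_force: 50.6
[0.3 1.3 1. ] [0.01 0.   0.  ]
[0.3 1.3 1. ] [-0.0e+00  1.0e-02 -1.8e+01]
t 13.25 pos [ 0.4487 -0.2653  0.0905] yaw -1.0 q [-0.56  0.47  1.96  0.    0.71 -0.54] w 0.0321 g 50.6 [-0.3 -0.1 -3.3]
```

```bash
python3 -m pendant '[[[-1,0,0,1,0,0,0],[-1,0,0,1,0,0,0],[-0.2,0,0,1,0,0,0],[0.0,0,0,1,0,0,0],[0.2,0,0,1,0,0,0],[0.3,0,0,0,0,0,0],[0.4,0,0,-20,0,0,0],[0.4,0,0,-60,0,0,0],[0.4,0,0,-110,0,0,0],[0.4,0,0,-140,0,0,0],[0.4,0,0,-150,0,0,0],[0.4,0,0,-150,0,0,0]]]'; python3 d.py .4605 .083 .24 82.9
python3 - <<'E'
from h import *
d=snap("scene"); cv2.imwrite("pics/c3.png",cv2.resize(d["image"][130:270,290:370],None,fx=4,fy=4,interpolation=cv2.INTER_CUBIC))
E
```

```text
time_s: 14.75
tool_pos: [0.4481, -0.265, 0.2397]
tcp_rot: [0.713, 0.701, 0.0, -0.0]
contact_force: [0.4, 0.2, -0.1]
width: 0.0599
grip_force: 0.0
[ 3.482e+02  6.400e+00 -3.000e-01] [ 0.   -0.   -8.39]
[ 3.482e+02  6.400e+00 -3.000e-01] [-0.   -0.    9.61]
t 14.75 pos [ 0.4481 -0.265   0.2397] yaw -1.0 q [-0.56  0.29  1.79  0.    1.07 -0.54] w 0.0599 g 0.0 [ 0.4  0.2 -0.1]
```

View pics/c3.png

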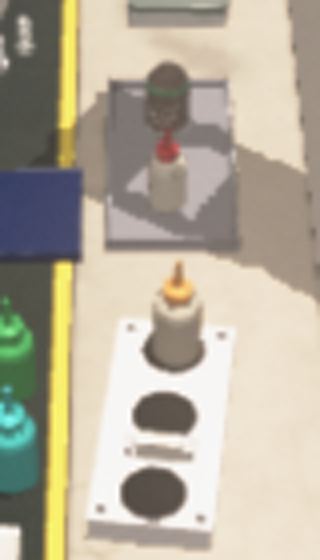

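The objective and small dropper both stand upright in the tray (crop (167,95) and (168,180)), and the block's top edge is clear at (160,445). I'll refine the slot position from the two empty black pads and the block itself.

```bash
python3 - <<'E'
from h import *
for n in("scene","top"):
    d=snap(n); P,ray=cloud(d); W=d["origin"]+ray*((.022-d["origin"][2])/ray[...,2:]); W=W*1000
    g=cv2.cvtColor(d["image"],cv2.COLOR_BGR2GRAY)
    for nm,c in(("p63",(465,115)),("p-3",(457,50))):
        m=(np.hypot(W[...,0]-c[0],W[...,1]-c[1])<30)&(g<100); q=W[m]; mk=cv2.moments(m.astype(np.uint8),True)
        print(n,nm,m.sum(),q.mean(0).round(1),((q.min(0)+q.max(0))/2).round(1),np.ptp(q,axis=0).round(1))
    q=P[(np.hypot(P[...,0]-.461,P[...,1]-.083)<.03)&(P[...,2]>.0305)&(P[...,2]<.045)]; print(n,"gb",len(q),q.mean(0).round(4),q.min(0).round(4),q.max(0).round(4))
E
```

```text
scene p63 135 [462.9 113.3  22. ] [462.5 113.7  22. ] [36.1 32.7  0. ]
scene p-3 102 [454.6  45.8  22. ] [454.9  45.9  22. ] [34.9 28.3  0. ]
scene gb 73 [0.4584 0.0839 0.0362] [0.4362 0.074  0.0307] [0.4804 0.0925 0.0407]
top p63 156 [464.1 115.6  22. ] [464.9 115.5  22. ] [38.8 38.9  0. ]
top p-3 154 [455.4  49.7  22. ] [454.3  50.1  22. ] [38.7 38.8  0. ]
top gb 47 [0.4622 0.0812 0.0366] [0.4396 0.0571 0.0306] [0.4839 0.0985 0.0443]
```

```bash
python3 -m pendant '[[[0.3,50,1,0,0,0,-0.9],[0.1,100,2,0,0,0,-1.9],[0,150,3,0,0,0,-2.9],[0,200,4,0,0,0,-3.9],[0,250,5,0,0,0,-4.9],[0,300,6,0,0,0,-5.9],[0,335,6,0,0,0,-6.9],[0,348,6,0,0,0,-7.8],[0,348,6,0,0,0,-8.39],[0,348,6,0,0,0,-8.39],[0,348,6,40,0,0,-8.39],[0,348,6,80,0,0,-8.39],[0,348,6,110,0,0,-8.39],[0,348,6,120,0,0,-8.39],[0,348,6,120,0,0,-8.39],[0,348,6,120,0,0,-8.39]]]'; python3 d.py .460 .0827 .098 82.5
```

```text
time_s: 16.9
tool_pos: [0.4611, 0.0828, 0.1209]
tcp_rot: [0.062, 0.998, 0.0, 0.001]
contact_force: [0.4, -0.1, -0.3]
width: 0.0425
grip_force: 0.0
[ 1.1 -0.2 22.9] [0.   0.01 0.04]
[ 1.1 -0.2 22.9] [-2.000e-02  1.000e-02 -1.796e+01]
t 16.9 pos [0.4611 0.0828 0.1209] yaw 82.9 q [ 0.15  0.36  2.05  0.    0.73 -1.29] w 0.0425 g 0.0 [ 0.4 -0.1 -0.3]
```

```bash
python3 -m pendant '[[[0,1,0,10,0,0,0],[0,1,0,18,0,0,0],[0,1,0,22,0,0,0],[0,1,0,22,0,0,0],[-0.3,1,0,22,0,0,0],[-0.5,1,0,22,0,0,0],[-0.6,1,0,22,0,0,0],[-0.7,1,0,22,0,0,0],[-0.8,1,0,22,0,0,0],[-1,1,0,22,0,0,0],[-1,1,0,22,0,0,0],[-1,1,0,22,0,0,0],[-1,1,0,22,0,0,0]]]' 40; python3 d.py .442 .332 .2 82.9
```

```text
time_s: 18.52
tool_pos: [0.4593, 0.0828, 0.0981]
tcp_rot: [0.062, 0.998, 0.0, 0.0]
contact_force: [-0.9, -0.4, 5.1]
width: 0.0079
grip_force: 40.9
[  47.9  245.2 -101.9] [0. 0. 0.]
[  47.9  245.2 -101.9] [ -0.   0. -18.]
t 18.525 pos [0.4593 0.0828 0.0981] yaw 82.9 q [ 0.15  0.39  2.08  0.    0.67 -1.29] w 0.0079 g 40.9 [-0.9 -0.4  5.1]
```

```bash
python3 -m pendant '[[[-1,0,0,-3,0,0,0],[-1,0,0,-8,0,0,0],[-1,0,0,-15,0,0,0],[-1,0,0,-25,0,0,0],[-1,0,0,-40,0,0,0],[-1,0,0,-65,0,0,0],[-1,0,0,-90,0,0,0],[-1,0,0,-100,0,0,0],[-1,6,30,-100,0,0,0],[-1,15,75,-100,0,0,0],[-1,25,125,-100,0,0,0],[-1,35,175,-100,0,0,0],[-1,44,220,-100,0,0,0],[-1,48,245,-100,0,0,0],[-1,48,245,-100,0,0,0],[-1,48,245,-80,0,0,0],[-1,48,245,-60,0,0,0],[-1,48,245,-55,0,0,0],[-1,48,245,-55,0,0,0]]]'; python3 d.py .442 .332 .122 82.9
python3 - <<'E'
from h import *
d=snap("scene"); a=cv2.resize(d["image"][270:370,290:390],None,fx=4,fy=4,interpolation=cv2.INTER_CUBIC)
cv2.imwrite("pics/c4.png",a)
E
```

```text
time_s: 20.9
tool_pos: [0.4419, 0.3312, 0.1529]
tcp_rot: [0.062, 0.998, -0.0, -0.0]
contact_force: [-0.5, 0.7, -0.8]
width: 0.008
grip_force: 40.2
[ 0.   0.9 30.9] [-0. -0. -0.]
[ 0.   0.9 30.9] [-0.  0. 18.]
t 20.9 pos [0.4419 0.3312 0.1529] yaw 82.9 q [ 0.62  0.42  1.83 -0.    0.89 -0.82] w 0.008 g 40.2 [-0.5  0.7 -0.8]
```

View pics/c4.png

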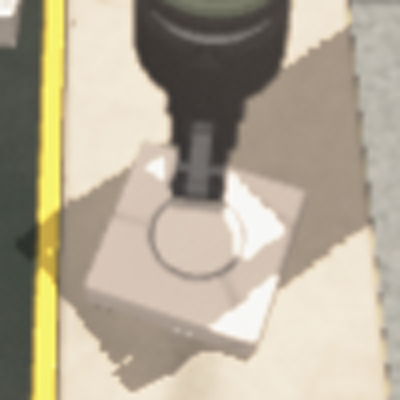

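The picture shows the finger over the ring (197,195), but the block isn't clearly visible below it. I'll check with depth, and whether the slot is empty.

```bash
python3 - <<'E'
from h import *
d=snap("scene"); P,ray=cloud(d)
u0,u1,v0,v1=325,355,290,335
z=P[v0:v1,u0:u1]; 
for v in range(300,332,2): print(v,[f"{int(P[v,u,2]*1000)}" for u in range(330,354,2)])
print(d["image"][300:332:3,339].tolist())
q=P[(np.hypot(P[...,0]-.460,P[...,1]-.083)<.02)&(P[...,2]<.1)]; print("slot pts",len(q),np.percentile(q[:,2],[2,10,50,90,98]).round(4))
t=snap("top"); cv2.imwrite("pics/c5.png",np.hstack([cv2.resize(d["image"][200:350,295:375],None,fx=4,fy=4,interpolation=cv2.INTER_CUBIC),cv2.resize(t["image"][165:240,150:270],None,fx=4,fy=8)[:600]]))
E
```

```text
300 ['1', '2', '169', '197', '198', '201', '199', '202', '197', '173', '172', '3']
302 ['0', '1', '161', '195', '193', '188', '194', '197', '188', '165', '0', '1']
304 ['0', '4', '154', '189', '190', '186', '191', '190', '154', '160', '2', '0']
306 ['0', '1', '148', '146', '186', '185', '182', '186', '148', '154', '0', '1']
308 ['26', '24', '128', '140', '182', '183', '183', '142', '143', '3', '1', '0']
310 ['25', '25', '29', '129', '182', '181', '174', '130', '133', '0', '0', '-1']
312 ['26', '22', '170', '169', '180', '177', '170', '170', '127', '24', '-1', '0']
314 ['27', '25', '178', '173', '176', '176', '173', '171', '90', '25', '27', '23']
316 ['24', '172', '177', '174', '176', '177', '179', '176', '133', '24', '25', '24']
318 ['27', '26', '173', '173', '173', '174', '174', '174', '81', '27', '29', '26']
320 ['23', '23', '66', '65', '88', '169', '169', '171', '70', '27', '25', '29']
322 ['27', '28', '59', '59', '58', '30', '59', '59', '62', '25', '29', '29']
324 ['28', '27', '28', '26', '28', '27', '28', '30', '29', '27', '24', '27']
326 ['27', '26', '28', '30', '27', '27', '26', '27', '27', '29', '26', '28']
328 ['26', '25', '27', '26', '24', '30', '26', '29', '28', '28', '29', '26']
330 ['25', '24', '27', '26', '28', '28', '30', '25', '29', '26', '27', '26']
[[76, 78, 82], [95, 97, 102], [111, 112, 117], [111, 113, 117], [110, 112, 116], [100, 103, 107], [90, 91, 96], [137, 148, 159], [187, 201, 217], [187, 202, 218], [186, 201, 217]]
slot pts 26 [0.013  0.0174 0.0246 0.0346 0.0362]
```

View pics/c5.png

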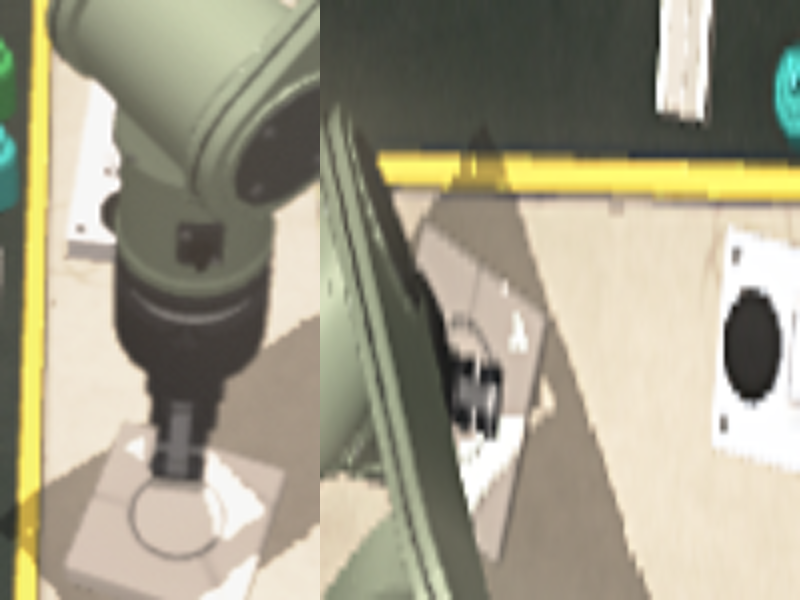

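Depth shows the block's bottom edge at z≈59 mm over about 30 mm of width (rows 320–322), as expected for a held block, and the slot is empty down to 13 mm. I'm lowering it onto the plate.

```bash
python3 -m pendant '[[[-1,0,1,10,0,0,0],[-1,0,1,20,0,0,0],[-1,0,1,26,0,0,0],[-1,0,1,29,0,0,0],[-1,0,1,30,0,0,0],[-1,0,1,30.5,0,0,0],[-1,0,1,30.5,0,0,0]]]'; python3 d.py .442 .332 .121 82.9
```

```text
time_s: 21.92
tool_pos: [0.442, 0.3329, 0.1226]
tcp_rot: [0.062, 0.998, 0.0, 0.0]
contact_force: [0.4, -0.1, -1.4]
width: 0.0075
grip_force: 40.2
[-0.1 -0.9  1.6] [0. 0. 0.]
[-0.1 -0.9  1.6] [ -0.   0. -18.]
t 21.925 pos [0.442  0.3329 0.1226] yaw 82.9 q [ 0.62  0.46  1.85  0.    0.82 -0.82] w 0.0075 g 40.2 [ 0.4 -0.1 -1.4]
```

```bash
python3 -m pendant '[[[-1,0,0,0.5,0,0,0],[-1,0,0,1,0,0,0],[-1,0,0,1.5,0,0,0],[-1,0,0,1.5,0,0,0]]]'
```

```text
time_s: 22.42
tool_pos: [0.442, 0.3329, 0.1211]
tcp_rot: [0.062, 0.998, 0.0, 0.0]
contact_force: [0.2, -1.1, 1.0]
width: 0.008
grip_force: 40.4
```

```bash
python3 -m pendant '[[[-1,0,0,0.5,0,0,0],[-1,0,0,0.7,0,0,0],[-1,0,0,0.7,0,0,0]]]'
```

```text
time_s: 22.8
tool_pos: [0.442, 0.3329, 0.1211]
tcp_rot: [0.062, 0.998, 0.0, 0.0]
contact_force: [-1.9, -1.3, 7.1]
width: 0.008
grip_force: 41.1
```

```bash
python3 -m pendant '[[[-1,0,0,-0.6,0,0,0],[-0.85,0,0,-0.6,0,0,0],[-0.75,0,0,-0.6,0,0,0],[-0.65,0,0,-0.6,0,0,0],[-0.5,0,0,-0.6,0,0,0],[-0.3,0,0,-0.6,0,0,0],[-0.3,0,0,-0.6,0,0,0],[-0.2,0,0,-10,0,0,0],[0,0,0,-40,0,0,0],[0.3,0,0,-80,0,0,0],[0.6,0,0,-115,0,0,0],[1,0,0,-125,0,0,0],[1,0,0,-125,0,0,0]]]';  python3 d.py .4487 -.2652 .2465 -1
python3 - <<'E'
from h import *
d=snap("scene"); a=cv2.resize(d["image"][270:370,290:390],None,fx=4,fy=4,interpolation=cv2.INTER_CUBIC)
cv2.imwrite("pics/c6.png",a); P,_=cloud(d)
q=P[(np.hypot(P[...,0]-.442,P[...,1]-.332)<.025)&(P[...,2]>.033)&(P[...,2]<.09)]; print(len(q),q.mean(0),q.min(0),q.max(0))
E
```

```text
time_s: 24.42
tool_pos: [0.4419, 0.3328, 0.2455]
tcp_rot: [0.062, 0.998, 0.0, 0.0]
contact_force: [0.2, 0.2, -0.7]
width: 0.0851
grip_force: 0.0
[ -80.5 -592.6   -1.3] [0.01 0.   8.39]
[ -80.5 -592.6   -1.3] [-0.    0.01 -9.61]
t 24.425 pos [0.4419 0.3328 0.2455] yaw 82.9 q [ 0.62  0.33  1.71  0.    1.11 -0.82] w 0.0851 g 0.0 [ 0.2  0.2 -0.7]
124 [0.44095189 0.33421022 0.05184053] [0.42579264 0.32727776 0.03426758] [0.45506691 0.33819019 0.06516995]
```

View pics/c6.png

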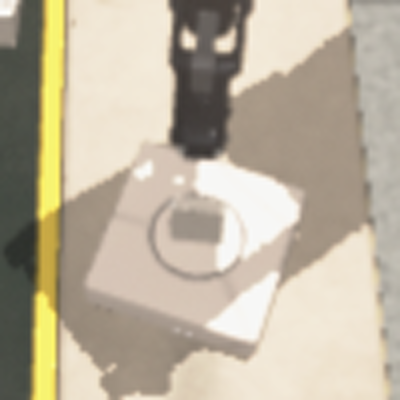

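The gauge block stands in the middle of the ring (crop (197,225)), centred at about (441, 334) mm. Next I fetch the objective.

```bash
python3 -m pendant '[[[1,-6,-45,0,0,0,0.6],[1,-13,-95,0,0,0,1.3],[1,-20,-150,0,0,0,2.1],[1,-27,-205,0,0,0,2.9],[1,-35,-260,0,0,0,3.7],[1,-42,-315,0,0,0,4.5],[1,-50,-370,0,0,0,5.3],[1,-57,-425,0,0,0,6.1],[1,-65,-480,0,0,0,6.9],[0.5,-72,-535,0,0,0,7.6],[0.5,-78,-580,0,0,0,8.2],[0.5,-80,-592,0,0,0,8.39],[0.5,-80,-592,0,0,0,8.39],[0.5,-80,-592,30,0,0,8.39],[0.5,-80,-592,75,0,0,8.39],[0.5,-80,-592,120,0,0,8.39],[0.5,-80,-592,147,0,0,8.39],[0.5,-80,-592,155,0,0,8.39],[0.5,-80,-592,155,0,0,8.39],[0.5,-80,-592,155,0,0,8.39]]]';  python3 d.py .4487 -.2653 .0895 -1
```

```text
time_s: 26.98
tool_pos: [0.4491, -0.2645, 0.0914]
tcp_rot: [0.713, 0.701, 0.0, 0.001]
contact_force: [0.6, 0.1, -0.3]
width: 0.0639
grip_force: 0.0
[-0.8 -0.4  1.9] [0.01 0.01 0.01]
[-0.8 -0.4  1.9] [-1.000e-02  2.000e-02 -1.799e+01]
t 26.975 pos [ 0.4491 -0.2645  0.0914] yaw -0.9 q [-0.55  0.47  1.96  0.    0.71 -0.54] w 0.0639 g 0.0 [ 0.6  0.1 -0.3]
```

```bash
python3 -m pendant '[[[0.2,-1,0,1.5,0,0,0],[-0.1,-1,0,1.5,0,0,0],[-0.2,-1,0,1.5,0,0,0],[-0.4,-1,0,1.5,0,0,0],[-1,-1,0,1.5,0,0,0],[-1,-1,0,1.5,0,0,0],[-1,-1,0,1.5,0,0,0],[-1,-1,0,1.5,0,0,0]]]' 50;  python3 d.py .4577 .0502 .2 -7.1
```

```text
time_s: 27.98
tool_pos: [0.4487, -0.2656, 0.0892]
tcp_rot: [0.713, 0.701, 0.0, 0.001]
contact_force: [0.4, 0.9, 6.8]
width: 0.0328
grip_force: 49.8
[ 315.9    3.7 -110.9] [0.01 0.   0.61]
[ 315.9    3.7 -110.9] [-0.000e+00  1.000e-02 -1.739e+01]
t 27.975 pos [ 0.4487 -0.2656  0.0892] yaw -1.0 q [-0.56  0.47  1.96  0.    0.71 -0.54] w 0.0328 g 49.8 [0.4 0.9 6.8]
```

```bash
python3 -m pendant '[[[-1,0,0,-10,0,0,0],[-1,0,0,-50,0,0,0],[-1,0,0,-100,0,0,0],[-1,0,0,-135,0,0,0],[-1,25,0,-145,0,0,0],[-1,70,1,-145,0,0,0.1],[-1,120,1,-145,0,0,0.2],[-1,170,2,-145,0,0,0.3],[-1,220,3,-145,0,0,0.4],[-1,265,3,-145,0,0,0.5],[-1,300,4,-145,0,0,0.6],[-1,316,4,-145,0,0,0.61],[-1,316,4,-140,0,0,0.61],[-1,316,4,-105,0,0,0.61],[-1,316,4,-65,0,0,0.61],[-1,316,4,-35,0,0,0.61],[-1,316,4,-23,0,0,0.61],[-1,316,4,-20,0,0,0.61],[-1,316,4,-20,0,0,0.61]]]'; python3 d.py .4577 .0502 .1072 -7.1
```

```text
time_s: 30.35
tool_pos: [0.4584, 0.0501, 0.1094]
tcp_rot: [0.75, 0.662, 0.001, 0.001]
contact_force: [-0.1, 0.1, -3.3]
width: 0.032
grip_force: 50.6
[-0.  -0.7  2.2] [ 0.01 -0.   -0.  ]
[-0.  -0.7  2.2] [-0.0e+00 -1.0e-02  1.8e+01]
t 30.35 pos [0.4584 0.0501 0.1094] yaw -7.1 q [ 0.08  0.37  2.08 -0.    0.69  0.21] w 0.032 g 50.6 [-0.1  0.1 -3.3]
```

Lower, release and rise, then on to the small dropper.

```bash
python3 -m pendant '[[[-1,0,-0.7,1.5,0,0,0],[-1,0,-0.7,2,0,0,0],[-1,0,-0.7,2,0,0,0],[-0.2,0,-0.7,2,0,0,0],[0,0,-0.7,2,0,0,0],[0.2,0,-0.7,1,0,0,0],[0.3,0,-0.7,1,0,0,0],[0.5,0,-0.7,-20,0,0,0],[0.5,0,-0.7,-60,0,0,0],[0.5,0,-0.7,-105,0,0,0],[0.5,0,-0.7,-130,0,0,0],[0.5,0,-0.7,-135,0,0,0],[0.5,0,-0.7,-135,0,0,0]]]';  python3 d.py .4504 -.1798 .2445 -1
python3 - <<'E'
from h import *
d=snap("scene"); cv2.imwrite("pics/c7.png",cv2.resize(d["image"][130:270,290:370],None,fx=4,fy=4,interpolation=cv2.INTER_CUBIC))
E
```

```text
time_s: 31.98
tool_pos: [0.4567, 0.0505, 0.2431]
tcp_rot: [0.749, 0.662, -0.0, -0.0]
contact_force: [0.2, 1.0, -0.1]
width: 0.0641
grip_force: 0.0
[-229.3   22.2   -1.4] [-0.01  0.   -0.61]
[-229.3   22.2   -1.4] [0.000e+00 1.000e-02 1.739e+01]
t 31.975 pos [0.4567 0.0505 0.2431] yaw -7.1 q [0.08 0.19 1.91 0.   1.04 0.21] w 0.0641 g 0.0 [ 0.2  1.  -0.1]
```

View pics/c7.png

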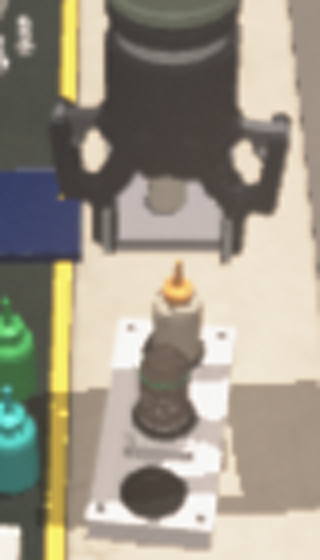

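The objective stands on its pad again (crop (165,385)). The small dropper is next, standing in the tray at (165,195).

```bash
python3 -m pendant '[[[0.5,-40,4,0,0,0,-0.1],[0.5,-95,9,0,0,0,-0.3],[0.5,-150,15,0,0,0,-0.4],[0.5,-205,20,0,0,0,-0.5],[0.5,-229,22,0,0,0,-0.61],[0.5,-229,22,0,0,0,-0.61],[0.5,-229,22,0,0,0,-0.61],[0.5,-229,22,40,0,0,-0.61],[0.5,-229,22,90,0,0,-0.61],[0.5,-229,22,130,0,0,-0.61],[0.5,-229,22,150,0,0,-0.61],[0.5,-229,22,156,0,0,-0.61],[0.5,-229,22,156,0,0,-0.61],[0.5,-229,22,156,0,0,-0.61]]]';  python3 d.py .4504 -.1798 .0863 -1
```

```text
time_s: 33.78
tool_pos: [0.4513, -0.1794, 0.0887]
tcp_rot: [0.713, 0.701, 0.0, 0.001]
contact_force: [-0.2, -0.7, -0.6]
width: 0.0641
grip_force: 0.0
[-0.4 -0.9  2.4] [0.01 0.   0.  ]
[-0.4 -0.9  2.4] [-1.0e-02  2.0e-02 -1.8e+01]
t 33.775 pos [ 0.4513 -0.1794  0.0887] yaw -1.0 q [-0.4   0.43  2.04  0.    0.66 -0.39] w 0.0641 g 0.0 [-0.2 -0.7 -0.6]
```

```bash
python3 -m pendant '[[[0.2,0,-0.5,2,0,0,0],[-0.1,0,-0.5,2,0,0,0],[-0.3,0,-0.5,2,0,0,0],[-0.5,0,-0.5,2,0,0,0],[-1,0,-0.5,2,0,0,0],[-1,0,-0.5,2,0,0,0],[-1,0,-0.5,2,0,0,0],[-1,0,-0.5,2,0,0,0]]]' 30;  python3 d.py .465 .1157 .2 -7.1
```

```text
time_s: 34.78
tool_pos: [0.4503, -0.1795, 0.0859]
tcp_rot: [0.713, 0.701, 0.0, 0.0]
contact_force: [-0.8, -0.5, 4.9]
width: 0.0275
grip_force: 29.8
[ 295.4    9.7 -114.1] [0.   0.   0.61]
[ 295.4    9.7 -114.1] [ -0.     0.   -17.39]
t 34.775 pos [ 0.4503 -0.1795  0.0859] yaw -1.0 q [-0.4   0.44  2.05  0.    0.66 -0.39] w 0.0275 g 29.8 [-0.8 -0.5  4.9]
```

```bash
python3 -m pendant '[[[-1,0,0,-10,0,0,0],[-1,0,0,-50,0,0,0],[-1,0,0,-100,0,0,0],[-1,0,0,-135,0,0,0],[-1,25,1,-145,0,0,0],[-1,70,2,-145,0,0,0.1],[-1,120,4,-145,0,0,0.2],[-1,170,6,-145,0,0,0.3],[-1,220,7,-145,0,0,0.4],[-1,260,9,-145,0,0,0.5],[-1,285,10,-145,0,0,0.61],[-1,295,10,-145,0,0,0.61],[-1,295,10,-140,0,0,0.61],[-1,295,10,-105,0,0,0.61],[-1,295,10,-65,0,0,0.61],[-1,295,10,-35,0,0,0.61],[-1,295,10,-23,0,0,0.61],[-1,295,10,-20,0,0,0.61],[-1,295,10,-20,0,0,0.61],[-1,295,10,-20,0,0,0.61]]]'; python3 d.py .465 .1157 .1039 -7.1
```

```text
time_s: 37.28
tool_pos: [0.4658, 0.1154, 0.1067]
tcp_rot: [0.749, 0.662, 0.001, 0.001]
contact_force: [-0.0, 0.5, -0.3]
width: 0.0279
grip_force: 29.7
[ 0.2 -0.9  2.8] [ 0.01 -0.    0.  ]
[ 0.2 -0.9  2.8] [ 1.0e-02  2.0e-02 -1.8e+01]
t 37.275 pos [0.4658 0.1154 0.1067] yaw -7.1 q [0.22 0.4  2.04 0.   0.7  0.34] w 0.0279 g 29.7 [-0.   0.5 -0.3]
```

```bash
python3 -m pendant '[[[-1,0,-0.5,1.5,0,0,0],[-1,0,-0.5,2,0,0,0],[-1,0,-0.5,2.3,0,0,0],[-1,0,-0.5,2.3,0,0,0],[-0.3,0,-0.5,2.3,0,0,0],[-0.1,0,-0.5,2.3,0,0,0],[0.2,0,-0.5,1,0,0,0],[0.3,0,-0.5,1,0,0,0],[0.5,0,-0.5,-20,0,0,0],[0.5,0,-0.5,-60,0,0,0],[0.5,0,-0.5,-105,0,0,0],[0.5,0,-0.5,-130,0,0,0],[0.5,-50,-70,-150,0,0,0],[0.5,-110,-70,-150,0,0,0],[0.5,-170,-70,-150,0,0,0],[0.5,-230,-70,-150,0,0,0],[0.5,-230,-70,-150,0,0,0],[0.5,-230,-70,-150,0,0,0]]]'
python3 - <<'E'
from h import *
a=snap("scene")
b=snap("top")
cv2.imwrite("pics/c8.png",np.hstack([cv2.resize(a["image"][190:365,290:370],None,fx=3,fy=3,interpolation=cv2.INTER_CUBIC),cv2.resize(b["image"][165:250,150:330],None,fx=3,fy=3,interpolation=cv2.INTER_CUBIC).copy() if 0 else cv2.copyMakeBorder(cv2.resize(b["image"][165:250,150:330],None,fx=3,fy=3,interpolation=cv2.INTER_CUBIC),0,270,0,0,cv2.BORDER_CONSTANT)]))
old=dict(np.load("scene0.npz")); Pa,_=cloud(a); Po,_=cloud(old)
def st(P,c,lo,hi):
    q=P[(np.hypot(P[...,0]-c[0],P[...,1]-c[1])<.028)&(P[...,2]>lo)&(P[...,2]<hi)]; return len(q),q.mean(0).round(4)
for nm,c in(("small",(.465,.1155)),("obj",(.457,.05)),("large",(.45,-.01))): print(nm,st(Po,c,.03,.11),st(Pa,c,.03,.11))
E
```

```text
time_s: 39.52
tool_pos: [0.3673, -0.1044, 0.2556]
tcp_rot: [0.75, 0.661, 0.0, -0.0]
contact_force: [0.0, -0.0, -0.2]
width: 0.0641
grip_force: 0.0
small (184, array([0.4631, 0.1239, 0.0601])) (188, array([0.4626, 0.1232, 0.0599]))
obj (245, array([0.4562, 0.0599, 0.0645])) (239, array([0.4544, 0.0605, 0.0646]))
large (214, array([ 4.445e-01, -3.000e-04,  6.770e-02])) (215, array([ 4.446e-01, -3.000e-04,  6.790e-02]))
```

View pics/c8.png

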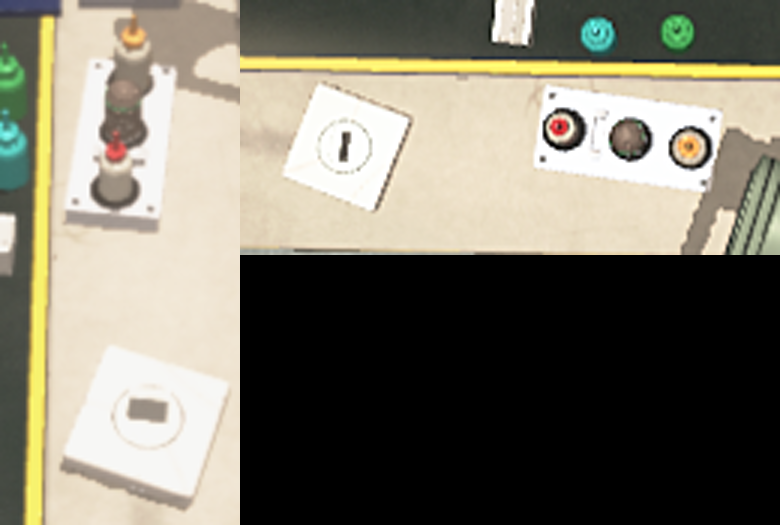

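All three items stand upright on their pads, within 2 mm of the start. The block stands in the ring (right view (344,147)), and the arm is clear. I'm handing in.

```bash
python3 -c "
from cell import ctrl
print(ctrl.job_done())"
```

```text
the job is handed in; nothing more can be done
None
```

I handed the job in at about 40 s on the robot clock, no verdict returned: the gauge block stands upright inside the ring on the granite plate, the objective and small dropper are back on their own pads within about 2 mm of the start, and the large dropper, vee block and tin were left alone.

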